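Close the parts case and shut its two catches

TASK

Close up the wooden parts case: push its raised lid down until it is fully shut, and only then push both steel slide catches on its front rail across over the lid until they are fully home. Push with the fingertips only: do not tip the lid back past upright, and leave the tape measure, the copper-coloured can and the pliers beside the case where they are.

Things in the scene. Friction and masses are not known exactly. Their poses are not given: they have to be found in the camera images.
- parts_case: Wooden parts case, fixed to the bench, 225 mm (its x) by 260 mm (its y) and 79 mm high. Origin: on the bench under the case; x points from the catch rail (front) to the hinges (back), y to the left along the rail, z up. The front rail is solid, x = -125 to -70 mm, its top at z = 79 mm. The open box with compartments is x = -70 to 100 mm, its rim at z = 70 mm.
- lid (a joint): Angle of the lid in rad: 0 = fully shut (flat on the box), grows as it opens; 1.57 would be upright; stop at 1.7. At the start it stands raised at 0.85 to 1.3, its free edge over the box, nearer the robot than the hinges. A friction hinge (about 0.24 N m, so 1 to 3 N pushed at the free edge) keeps the lid at any angle where it is left.
- lid_hinge (a point): Middle of the lid's hinge line, at x = 100, y = 0, z = 70 mm of parts_case; the hinge line runs along the y axis of parts_case. Axes as parts_case.
- lid_edge (a point): Middle of the free edge of the lid, on its outer (upper) face. The lid is a plain wooden board 168 mm from the hinge to this edge, 260 mm wide along y, 8 mm thick; the outer face lies 9 mm off the plane through the hinge line (z = 79 mm when shut, level with the rail). Axes turn with the lid: z out of the outer face, x from the free edge to the hinge.
- catch_left (a joint): Travel in m of the left (+y of parts_case) slide catch: 0 = drawn back, 0.028 = fully home (its plate then reaches 24 mm over the shut lid); grows as it is pushed along +x of parts_case, away from the rail's front. Starts at 0 to 0.004. Stays where it is left; about 1.5 N moves it.
- catch_right (a joint): The same for the right (-y of parts_case) slide catch.
- catch_left_tab (a point): Top of the front face (the face to push, facing -x of parts_case) of the upright thumb tab of the left catch. The tab is a dark steel plate 32 mm wide along y, 8 mm thick, standing from the rail top (z = 79 mm) to z = 108 mm, at y = 75 mm of parts_case; drawn back, its front face is at x = -118 mm, 7 mm behind the front of the rail; there is free air in front of the rail. Axes as parts_case.
- catch_right_tab (a point): The same for the right catch, at y = -75 mm of parts_case.
- tape_measure: Loose yellow and black tape measure, 72x85x35 mm, on the bench left of the case. Origin: centre of its underside.
- copper_can: Loose open copper-coloured can, 75 mm across, 100 mm high, on the bench right of the case. Origin: centre of its underside.
- pliers: Loose pliers with blue handles, 60x180x14 mm, lying flat on the bench in front of the case. Origin: centre of their underside.

How it is judged:
By the outcome, as a careful person would: the job done as asked, in the order asked, and still so for the second after the job is handed in, with the robot touching nothing.
It also fails if it takes over 53 s, if anything falls off the work surface, if the arm or the gripper's body presses on something with over 40 N, if the wrist force passes 120 N, or if a joint passes its speed limit or range.

ROBOT

A 6-joint arm with a two-finger parallel gripper is mounted at the origin on a cart in front of the work surface, level with it; the furniture and walls round the work are solid. World frame = base frame: x ahead of the robot, y to its left, z up, the work surface at z = 0. Lengths are in m, angles in rad, forces in N, time in s.
With the tool pointing down it reaches from about 0.35 to 0.85 m from the base axis. Payload 8.1 kg.
Tool frame: the origin (TCP) lies midway between the tips of the shut fingers; the grasp point (between the pads) lies 19 mm behind it; z points along the fingers, y is the line along which they close (so a half turn about z gives the same grasp; the last joint's range is limited). The gripper opens to 93 mm and grips with 3 to 60 N. Pads are 15 mm wide; open, the fingers measure 128 mm over their backs; the gripper's body (75 mm by 188 mm) begins 65 mm behind the grasp point.
Start: joints at [-1.316, 0.13, 1.488, -0, 1.523, -0.085], TCP at [0.2, -0.566, 0.219] pointing down, gripper open.
Joint ranges: [-2.96, 2.96], [-0.89, 2.26], [0.02, 2.5], [-1.34, 4.48], [0, 2.73], [-2.66, 2.66]. Speed limits (rad/s): [2.39, 2.39, 2.79, 3.14, 3.14, 3.14].

INTERFACE

Orientations are given as a unit quaternion [x, y, z, w].
In Python, from rig import status, grab_frame, get_calibration, bot, spotter gives the robot as it stands.
- The arm moves only by the shell command python3 -m jog 'ROWS'. ROWS is JSON, a list of rows, each a list of 7 numbers: the shift along the tool's x, y, z in cm, then the turn, a rotation vector about the tool's x, y, z in degrees, then the finger opening in cm, from 0 to 9.3. In form: [[x, y, z, wx, wy, wz, fingers], ...]. A call has exactly 5 rows; each row is the pose to reach, as a shift and turn from the pose commanded when the call began, along the tool's axes at that moment; what a row does not reach only later rows make up. A row lasts 1/8 s, in which the tool goes at most 62.5 mm and 10.7 degrees, less where a joint would pass 70% of its speed; a pose out of reach is approached as far as the arm can. A call with a gripper value outside its range is refused whole. The fingers move at their own pace and stop on an object; the grip force is fixed at half the most. Time passes only in rows, so rows that repeat a pose let the fingers close, or fill a call up. It gives the time, the measured TCP pose, the force, the opening and the grip force at its end, in the units of the state.
- status.observe(): the state, without advancing time (a new reading comes with each control period).
- grab_frame(name): name is "scene" or "side" or "wrist"; returns the picture (420x560x3 uint8, red, green, blue); there is no depth.
- get_calibration(name): a dict with "fx", "fy", "cx", "cy" (pixels), "view" (4x4, takes a point from world to camera coordinates). Camera axes: x right, y up, looking along -z (the intrinsics and any distortion apply to the point x, -y, -z); pixel columns grow to the right and rows downward; lengths in m; the calibration is good to about 2 mm. A picture is of the moment at which its call begins: read the wrist's pose just before it. get_calibration takes no time and is no camera call; for the wrist camera it gives the pose at the moment of the call.
- bot.job_done(): hands the job in; it is judged then, once.
Trained networks look in the newest picture that a camera, given by its name, has taken for a name from the list of things; names that differ only in an ending like _2 or _b are one class to them, and where a whole thing is asked for, a point or a joint stands for the part that bears it (a point fixed in the world has none). Each returns a list of dicts, best first, with "conf" (0 to 1); they miss things now and then, are a little off and sometimes report something else, mostly with a low value. They report only what shows in the picture. A call takes as long as a camera call.
- spotter.trace(name, camera): "pixels" (420x560 bool, what is visible of it) and "box" ([left, top, right, bottom] as shares, 0 to 1, of the picture: columns of its width, rows of its height, round what is visible of it).
- spotter.pinpoint(name, camera): "location" ([column, row] as shares, 0 to 1, of the picture: columns of its width, rows of its height: a listed point, or the origin of a listed thing).
The state is a dict: "time": time; "q": joint angles; "qd": joint speeds; "joint_efforts": joint torques, N m; "tool_pos": TCP position; "ee_rot": TCP orientation; "ft_force": force on the tool from outside, world axes, zero at the start; "torque": the same for the moment, N m; "width": finger opening in m; "grip_force": force on a finger pad.
Only numpy, scipy, OpenCV 4.12 (cv2) and the standard library are available. Lean on these libraries where they do the work, as an engineer would, in place of code of your own. Each camera call takes 0.05 s, during which the arm holds its last target. There are 200 camera calls.

## Working session

There is one attempt and no reset: what is moved stays moved. The work goes in short steps, Python scripts to look and compute and a shell command to move; the robot and the scene stay as the last step left them, time stands still between calls to the robot, and variables do not carry over. Pictures are saved under pics/ and viewed, at most 10 in all, crops included, and the job is handed in when it is done.

```bash
mkdir -p pics; ls; cat > h.py <<'E'
import numpy as np, cv2
from rig import status, grab_frame, get_calibration, bot, spotter
NAMES=["lid_hinge","lid_edge","catch_left_tab","catch_right_tab","parts_case","tape_measure","copper_can","pliers"]
def ray(cal,uv):
    V=np.array(cal["view"]);R=V[:3,:3];t=V[:3,3]
    d=np.array([(uv[0]-cal["cx"])/cal["fx"],-(uv[1]-cal["cy"])/cal["fy"],-1])
    return -R.T@t, R.T@d/np.linalg.norm(d)
def proj(cal,p):
    V=np.array(cal["view"]);c=V[:3,:3]@np.array(p)+V[:3,3]
    return np.array([cal["cx"]+cal["fx"]*c[0]/-c[2],cal["cy"]+cal["fy"]*-c[1]/-c[2]])
def tri(rays):
    A=sum(np.eye(3)-np.outer(d,d) for o,d in rays);b=sum((np.eye(3)-np.outer(d,d))@o for o,d in rays)
    return np.linalg.solve(A,b)
def atz(r,z): o,d=r; return o+d*(z-o[2])/d[2]
E
python3 - <<'E'
from h import *
ims=[]
for c in("scene","side"):
    im=grab_frame(c); cv2.imwrite(f"pics/{c}0.png",im[...,::-1])
    cal=get_calibration(c); print(c,{k:v for k,v in cal.items() if k!="view"},np.round(ray(cal,(280,210)),3).tolist())
    for n in NAMES:
        for r in spotter.pinpoint(n,c)[:2]:
            uv=np.array(r["location"])*[560,420]; print(n,round(r["conf"],2),uv.round(1),atz(ray(cal,uv),.079 if 'lid' in n else .108 if 'tab' in n else 0).round(3))
E
```

```text
pics
scene {'fx': 393.47356247875393, 'fy': 393.47356247875393, 'cx': 278.07460104611096, 'cy': 201.98985408120143} [[0.277, 0.627, 0.883], [0.245, -0.557, -0.794]]
lid_hinge 0.86 [242.1 173.9] [ 0.672 -0.011  0.079]
lid_hinge 0.49 [277.2 196.5] [0.55  0.025 0.079]
lid_edge 0.57 [266.4 138. ] [ 0.671 -0.171  0.079]
catch_left_tab 0.64 [316.1 197.8] [0.447 0.012 0.108]
catch_right_tab 0.52 [322.2 157. ] [ 0.482 -0.132  0.108]
parts_case 0.95 [279.8 196.3] [ 0.57  -0.038  0.   ]
tape_measure 0.96 [275.6 266.5] [0.488 0.178 0.   ]
copper_can 0.94 [302.9 144. ] [ 0.588 -0.269  0.   ]
pliers 0.7 [343.9 203.9] [ 0.39  -0.084  0.   ]
side {'fx': 520.4767785175057, 'fy': 520.4767785175057, 'cx': 281.79996511434257, 'cy': 213.04716448929977} [[0.09, 0.893, 0.619], [0.418, -0.769, -0.484]]
lid_hinge 0.95 [246.3 189.3] [ 0.672 -0.014  0.079]
lid_edge 0.76 [275.2 136.3] [ 0.779 -0.344  0.079]
catch_left_tab 0.62 [332.3 202.6] [ 0.451 -0.     0.108]
catch_left_tab 0.17 [272.9 285.8] [0.421 0.307 0.108]
catch_right_tab 0.72 [342.2 174.7] [ 0.486 -0.138  0.108]
parts_case 0.63 [290.1 226.8] [ 0.566 -0.032  0.   ]
tape_measure 0.77 [276.4 287.6] [0.482 0.185 0.   ]
copper_can 0.85 [326.6 184.9] [ 0.582 -0.275  0.   ]
pliers 0.57 [370.6 236. ] [ 0.388 -0.084  0.   ]
```

View pics/scene0.png

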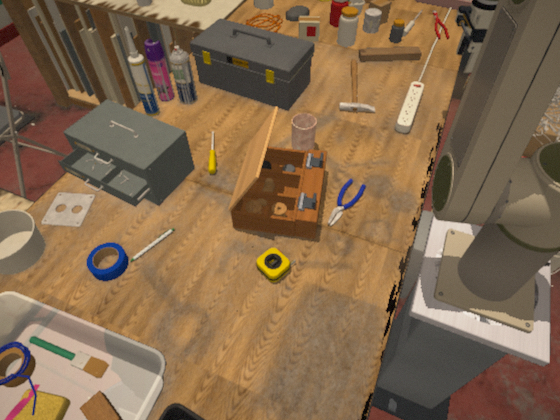

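View pics/side0.png

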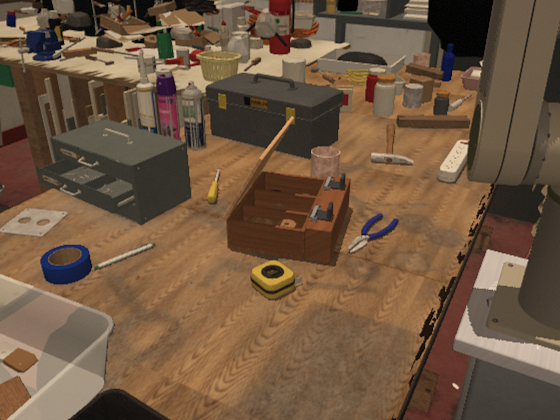

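The case sits at about columns 232–326, rows 145–240 in the scene picture. Its raised lid leans toward the robot, with its top at about (275,110), and the catches are at about (312,160) and (307,200). The side view agrees: catches at (335,183) and (321,212), lid top at (290,120). Next I fit the case pose.

```bash
cat >> h.py <<'E'
from scipy.optimize import least_squares
from scipy.spatial.transform import Rotation as Ro
def case2w(P,p): 
    c,s=np.cos(P[2]),np.sin(P[2]); p=np.array(p); return np.array([P[0]+c*p[0]-s*p[1],P[1]+s*p[0]+c*p[1],p[2]])
def lidpt(a,r,y=0,h=.009): return [.1-r*np.cos(a)+h*np.sin(a),y,.07+r*np.sin(a)+h*np.cos(a)]
def model(P): return {"lid_hinge":case2w(P,[.1,0,.07]),"lid_edge":case2w(P,lidpt(P[3],.168)),"parts_case":case2w(P,[0,0,0]),
 "catch_left_tab":case2w(P,[-.118+P[4],.075,.108]),"catch_right_tab":case2w(P,[-.118+P[5],-.075,.108])}
def overlay(c,P,im,box,k,name):
    cal=get_calibration(c);im=np.ascontiguousarray(im[...,::-1]);x0,y0,x1,y1=box
    im=cv2.resize(im[y0:y1,x0:x1],None,fx=k,fy=k,interpolation=cv2.INTER_CUBIC)
    def L(pts,col): cv2.polylines(im,[np.int32([(proj(cal,case2w(P,p))-[x0,y0])*k for p in pts])],True,col,1)
    L([[-.125,-.13,.079],[-.125,.13,.079],[-.07,.13,.079],[-.07,-.13,.079]],(0,255,0))
    L([[-.125,-.13,0],[-.125,.13,0],[.1,.13,0],[.1,-.13,0]],(0,255,0))
    L([lidpt(P[3],.168,.13),lidpt(P[3],.168,-.13),lidpt(P[3],0,-.13),lidpt(P[3],0,.13)],(255,0,255))
    for y,t in((.075,P[4]),(-.075,P[5])):
        L([[-.118+t,y-.016,.108],[-.118+t,y+.016,.108],[-.118+t,y+.016,.079],[-.118+t,y-.016,.079]],(255,255,0))
    cv2.imwrite(name,im)
E
python3 - <<'E'
from h import *
obs=[];ims={}
for c in("scene","side"):
    ims[c]=grab_frame(c);cal=get_calibration(c)
    for n in NAMES[:5]:
        r=spotter.pinpoint(n,c)
        if r: obs.append((cal,n,np.array(r[0]["location"])*[560,420]))
def res(P):
    m=model(P); return np.r_[np.concatenate([proj(k,m[n])-u for k,n,u in obs]),(P[4]-.002)/.001,(P[5]-.002)/.001]
s=least_squares(res,[.575,-.035,.24,1.1,.002,.002],loss="soft_l1",f_scale=2.)
P=s.x;np.save("P.npy",P);print(P.round(4),res(P).round(1))
overlay("scene",P,ims["scene"],(200,90,360,250),3.5,"pics/o1.png")
overlay("side",P,ims["side"],(200,100,390,270),3.5,"pics/o2.png")
a=cv2.imread("pics/o1.png");b=cv2.imread("pics/o2.png");cv2.imwrite("pics/o3.png",cv2.resize(np.hstack([a[:560],b[:560]]),(800,365)))
st=status.observe();print(st["tool_pos"],Ro.from_quat(st["ee_rot"]).as_matrix().round(3))
E
```

```text
[ 0.5728 -0.0331  0.2046  1.0861  0.0033  0.0017] [-100.   -25.1   -0.6   -2.2    0.8    1.2   -1.1   -0.1   -2.     0.2
    0.3    1.8    3.7   -1.3    1.9    0.9   -0.1    1.8   -0.4    0.5
    1.3   -0.3]
[ 0.199994   -0.56569682  0.21864861] [[ 0.943  0.333  0.   ]
 [ 0.333 -0.943 -0.   ]
 [ 0.     0.    -1.   ]]
```

View pics/o2.png

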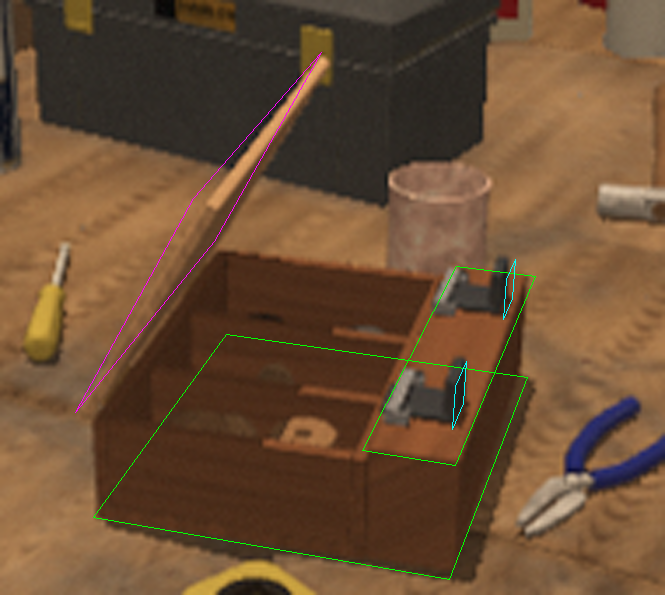

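The overlay in the side crop fits closely, but the far rail corner is off: (523,278) in the picture against (535,276) in the model. The lid's near corner is also off, at (210,205) against (195,197). I'll refit with these corners added.

```bash
python3 - <<'E'
from h import *
P=np.load("P.npy");cs=get_calibration("side")
pts=[((457,465),lambda P:[-.125,.13,.079]),((523,278),lambda P:[-.125,-.13,.079]),((452,577),lambda P:[-.125,.13,0]),((97,513),lambda P:[.1,.13,0]),
((209,206),lambda P:lidpt(P[3],.168,.13)),((323,57),lambda P:lidpt(P[3],.168,-.13))]
net={"scene":{"lid_edge":(266.4,138),"catch_left_tab":(316.1,197.8),"catch_right_tab":(322.2,157),"lid_hinge":(242.1,173.9)},
"side":{"lid_edge":(275.2,136.3),"lid_hinge":(246.3,189.3),"catch_left_tab":(332.3,202.6),"catch_right_tab":(342.2,174.7)}}
def res(P):
    m=model(P);o=[proj(cs,case2w(P,f(P)))-(np.array(u)/3.5+[200,100]) for u,f in pts]
    o+=[(proj(get_calibration(c),m[n])-u)*.6 for c in net for n,u in net[c].items()]
    return np.r_[np.concatenate(o),(P[4]-.002)/.001,(P[5]-.002)/.001]
P=least_squares(res,P,loss="soft_l1",f_scale=2.).x;np.save("P.npy",P);print(P.round(4),res(P).round(1))
# poses in tool-at-start axes (cm)
st=status.observe();R=Ro.from_quat(st["ee_rot"]).as_matrix();p0=st["tool_pos"]
print("turn about tool z (tool x->case x):",np.degrees(np.arctan2(R[1,0],R[0,0])-P[2]))
# world targets while pushing the lid at r=.155, finger front 8mm ahead
for a in (P[3],1.0,.8,.6,.4,.2,0): 
    w=case2w(P,np.array(lidpt(a,.150)));print(round(a,2),w.round(3))
E
```

```text
[ 0.5771 -0.0352  0.2313  1.0379  0.002   0.0023] [ 0.1 -1.6  1.  -1.8 -0.4 -1.  -1.   1.3 -0.5 -0.4 -0.  -0.   0.6  0.4
  0.1 -0.1  0.3 -0.4 -0.2  1.   1.3 -0.6 -0.8  2.2 -0.2  1.7  0.9  0.5
  0.   0.3]
turn about tool z (tool x->case x): 6.217781223756712
1.04 [ 0.608 -0.028  0.204]
1.0 [ 0.603 -0.029  0.201]
0.8 [ 0.579 -0.035  0.184]
0.6 [ 0.559 -0.04   0.162]
0.4 [ 0.543 -0.043  0.137]
0.2 [ 0.533 -0.046  0.109]
0 [ 0.528 -0.047  0.079]
```

```bash
python3 -m jog '[[4,-2.4,-3,0,0,2,0],[9,-5.5,-6,0,0,4,0],[14,-8.5,-9,0,0,6.2,0],[19,-11.5,-10,0,0,6.2,0],[24,-14.6,-10,0,0,6.2,0]]'; python3 - <<'E'
from h import *
P=np.load("P.npy");st=status.observe();R=Ro.from_quat(st["ee_rot"]).as_matrix();print(R.round(3).tolist())
a=case2w(P,np.array(lidpt(P[3],.15))+[.04,0,0]);a[2]=.30;print((R.T@(a-st["tool_pos"])*100).round(1))
E
```

```text
time: 2.12
tool_pos: [0.379, -0.347, 0.3205]
ee_rot: [0.993, 0.115, 0.001, 0.001]
ft_force: [0.4, -0.7, 0.0]
width: 0.0475
grip_force: 0.0
[[0.973, 0.229, 0.002], [0.229, -0.973, -0.002], [0.002, 0.003, -1.0]]
[ 33.6 -25.8   2. ]
```

```bash
python3 -m jog '[[4,-3.1,0,0,0,0,0],[8.5,-6.5,0,0,0,0,0],[13,-10,0,0,0,0,0],[17.5,-13.4,0,0,0,0,0],[22,-16.9,0,0,0,0,0]]';python3 -m jog '[[4,-3,0,0,0,0,0],[8,-6,1,0,0,0,0],[11.6,-8.9,2,0,0,0,0],[11.6,-8.9,2,0,0,0,0],[11.6,-8.9,2,0,0,0,0]]'; cat > at.py <<'E'
from h import *
P=np.load("P.npy");st=status.observe();d=st["tool_pos"]-np.r_[P[:2],0];c,s=np.cos(P[2]),np.sin(P[2])
print("TCP in case mm",(1000*np.array([c*d[0]+s*d[1],-s*d[0]+c*d[1],d[2]])).round(1),"F",np.round(st["ft_force"],1),"w",round(st["width"],4),"toolx",Ro.from_quat(st["ee_rot"]).as_matrix()[:,0].round(3))
E
python3 at.py; python3 - <<'E'
from h import *
P=np.load("P.npy");im=grab_frame("side");overlay("side",P,im,(200,50,390,250),3,"pics/p1.png")
print(np.array([np.multiply(lidpt(a,.15),1000) for a in(1.04,.8,.6,.4,.2,0)]).round(0))
E
```

```text
time: 2.75
tool_pos: [0.554, -0.1315, 0.3188]
ee_rot: [0.993, 0.116, 0.0, 0.0]
ft_force: [0.3, -0.4, 0.3]
width: 0.0011
grip_force: 0.0
time: 3.38
tool_pos: [0.6453, -0.02, 0.2986]
ee_rot: [0.993, 0.116, -0.0, 0.0]
ft_force: [-0.4, 0.8, 0.8]
width: 0.0005
grip_force: 0.0
TCP in case mm [ 69.9  -0.9 298.6] F [-0.4  0.8  0.8] w 0.0005 toolx [ 0.973  0.23  -0.001]
[[ 32.   0. 204.]
 [  2.   0. 184.]
 [-19.   0. 162.]
 [-35.   0. 137.]
 [-45.   0. 109.]
 [-50.   0.  79.]]
```

View pics/p1.png

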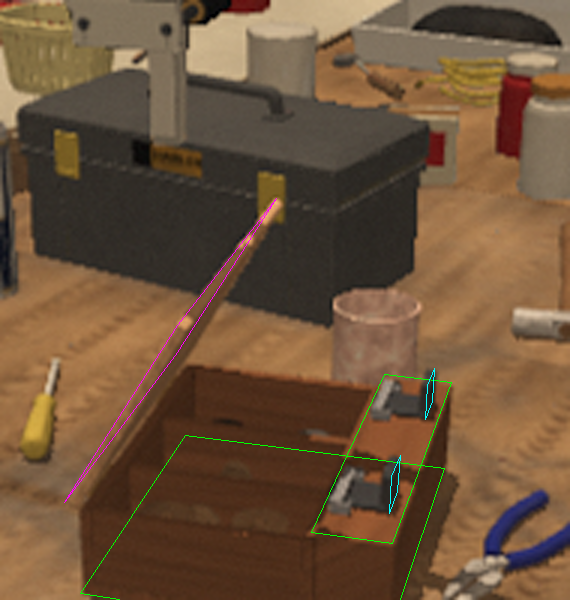

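The gripper tip is behind and above the lid edge (crop 167,140), and the model matches the lid well. I'll go down and then sweep the lid shut along its arc.

```bash
python3 -m jog '[[-0.3,0,3.5,0,0,0,0],[-0.5,0,7,0,0,0,0],[-0.5,0,9.9,0,0,0,0],[-1.5,0,9.9,0,0,0,0],[-2.5,0,9.9,0,0,0,0]]'; python3 at.py; python3 -m jog '[[-1,0,0.3,0,0,0,0],[-2.2,0,0.8,0,0,0,0],[-3.5,0,1.6,0,0,0,0],[-4.6,0,2.7,0,0,0,0],[-5.6,0,3.8,0,0,0,0]]'; python3 at.py
```

```text
time: 4.05
tool_pos: [0.6209, -0.0266, 0.2017]
ee_rot: [0.993, 0.115, 0.001, 0.0]
ft_force: [1.3, 0.5, 0.1]
width: 0.0009
grip_force: 0.6
TCP in case mm [ 44.7  -1.6 201.7] F [1.3 0.5 0.1] w 0.0009 toolx [0.974 0.229 0.002]
time: 4.68
tool_pos: [0.5668, -0.0389, 0.1632]
ee_rot: [0.993, 0.115, 0.002, 0.0]
ft_force: [1.0, 0.6, 0.3]
width: 0.0005
grip_force: 0.5
TCP in case mm [-10.8  -1.2 163.2] F [1.  0.6 0.3] w 0.0005 toolx [0.973 0.229 0.003]
```

```bash
python3 -m jog '[[-0.9,0,1.3,0,0,0,0],[-1.7,0,2.6,0,0,0,0],[-2.3,0,4,0,0,0,0],[-2.7,0,5.4,0,0,0,0],[-3,0,6.8,0,0,0,0]]'; python3 at.py; python3 -m jog '[[-0.1,0,0.8,0,0,0,0],[-0.1,0,1.4,0,0,0,0],[-0.1,0,1.7,0,0,0,0],[-0.1,0,2,0,0,0,0],[-0.1,0,2,0,0,0,0]]'; python3 at.py
```

```text
time: 5.3
tool_pos: [0.5371, -0.0454, 0.0927]
ee_rot: [0.993, 0.116, -0.0, 0.0]
ft_force: [0.7, -0.9, 0.6]
width: 0.0003
grip_force: 0.4
TCP in case mm [-41.2  -0.7  92.7] F [ 0.7 -0.9  0.6] w 0.0003 toolx [ 0.973  0.23  -0.   ]
time: 5.92
tool_pos: [0.5364, -0.0455, 0.0787]
ee_rot: [0.993, 0.116, -0.0, 0.0]
ft_force: [-25.9, 2.7, 46.9]
width: 0.0004
grip_force: 23.0
TCP in case mm [-41.9  -0.7  78.7] F [-25.9   2.7  46.9] w 0.0004 toolx [ 0.973  0.23  -0.001]
```

The lid has bottomed out at z = 79 mm. I'll lift off and check it with a picture.

```bash
python3 -m jog '[[0,0,-2,0,0,0,0],[-2,0,-6,0,0,0,0],[-5,-1,-9,0,0,0,0],[-9,-3.5,-9,0,0,0,0],[-12.5,-6,-9,0,0,0,0]]'; python3 at.py; python3 - <<'E'
from h import *
P=np.load("P.npy");P[3]=0;np.save("P.npy",P);a=grab_frame("side");b=grab_frame("scene")
for c in("side","scene"):
    for n in("lid_edge","catch_left_tab","catch_right_tab"):
        r=spotter.pinpoint(n,c); 
        if r: print(c,n,round(r[0]["conf"],2),np.array(r[0]["location"])*[560,420]-proj(get_calibration(c),model(P)[n]))
overlay("side",P,a,(220,130,380,280),3.5,"pics/p2.png")
E
```

```text
time: 6.55
tool_pos: [0.4004, -0.0156, 0.1642]
ee_rot: [0.993, 0.115, 0.001, 0.0]
ft_force: [-0.4, 0.6, 0.7]
width: 0.0007
grip_force: 0.0
TCP in case mm [-167.5   59.6  164.2] F [-0.4  0.6  0.7] w 0.0007 toolx [0.973 0.229 0.001]
side lid_edge 0.78 [-3.02204393  1.36755712]
side catch_left_tab 0.63 [-0.31887772 -1.66425897]
side catch_right_tab 0.73 [-57.18221433  51.49839515]
scene lid_edge 0.64 [-1.76578893  1.24110439]
scene catch_left_tab 0.55 [-1.20093891  3.19809087]
scene catch_right_tab 0.62 [ 2.05814075 -1.53409827]
```

View pics/p2.png

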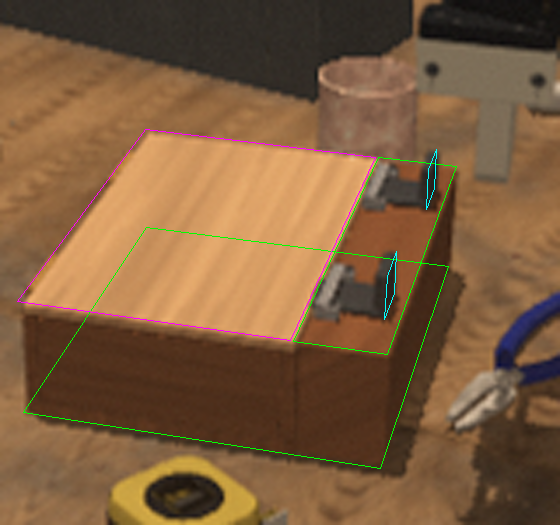

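The lid lies flat and flush with the rail: its outline matches the model at crop (20–375, 130–340). Both catches are still drawn back, at (388,285) and (430,180). Next is the left catch.

```bash
python3 -m jog '[[0,-1.5,3,0,0,0,0],[0,-1.5,7.4,0,0,0,0],[2,-1.5,7.4,0,0,0,0],[3,-1.5,7.4,0,0,0,0],[4,-1.5,7.4,0,0,0,0]]'; python3 at.py; python3 -m jog '[[0.6,0,0,0,0,0,0],[1.2,0,0,0,0,0,0],[1.8,0,0,0,0,0,0],[2.4,0,0,0,0,0,0],[2.8,0,0,0,0,0,0]]'; python3 at.py
```

```text
time: 7.58
tool_pos: [0.4377, 0.0079, 0.0901]
ee_rot: [0.993, 0.115, 0.0, 0.0]
ft_force: [-0.6, -0.4, -0.0]
width: 0.0004
grip_force: 0.0
TCP in case mm [-125.8   73.9   90.1] F [-0.6 -0.4 -0. ] w 0.0004 toolx [0.973 0.229 0.001]
time: 8.2
tool_pos: [0.464, 0.0145, 0.0897]
ee_rot: [0.993, 0.116, 0.0, -0.0]
ft_force: [-0.8, -0.5, 0.7]
width: 0.0007
grip_force: 0.8
TCP in case mm [-98.6  74.3  89.7] F [-0.8 -0.5  0.7] w 0.0007 toolx [0.973 0.23  0.   ]
```

```bash
python3 -m jog '[[0.2,0,0,0,0,0,0],[0.4,0,0,0,0,0,0],[0.6,0,0,0,0,0,0],[0.6,0,0,0,0,0,0],[0.6,0,0,0,0,0,0]]'; python3 at.py
```

```text
time: 8.82
tool_pos: [0.4646, 0.0147, 0.089]
ee_rot: [0.993, 0.116, -0.006, 0.0]
ft_force: [-28.4, -7.3, 21.7]
width: 0.0005
grip_force: 14.8
TCP in case mm [-98.   74.4  89. ] F [-28.4  -7.3  21.7] w 0.0005 toolx [ 0.973  0.23  -0.012]
```

The left catch has hit its stop (29 N at x = −98 mm, where −97.5 was expected). Now the right one.

```bash
python3 -m jog '[[-2.5,0,0,0,0,0,0],[-5.5,0,-3,0,0,0,0],[-5.5,5,-4,0,0,0,0],[-5.5,10,-4,0,0,0,0],[-5.5,14.9,-3,0,0,0,0]]'; python3 at.py;  python3 -m jog '[[0,0,1.5,0,0,0,0],[0,0,3,0,0,0,0],[1,0,3,0,0,0,0],[2,0,3,0,0,0,0],[2.6,0,3,0,0,0,0]]'; python3 at.py
```

```text
time: 9.45
tool_pos: [0.4518, -0.1438, 0.1211]
ee_rot: [0.993, 0.116, 0.002, 0.001]
ft_force: [1.4, -0.1, 0.9]
width: 0.0004
grip_force: 0.0
TCP in case mm [-146.8  -77.   121.1] F [ 1.4 -0.1  0.9] w 0.0004 toolx [0.973 0.23  0.004]
time: 10.07
tool_pos: [0.4767, -0.1351, 0.0903]
ee_rot: [0.993, 0.116, 0.0, 0.0]
ft_force: [-1.5, -0.5, 0.2]
width: 0.0003
grip_force: 0.8
TCP in case mm [-120.6  -74.2   90.3] F [-1.5 -0.5  0.2] w 0.0003 toolx [0.973 0.231 0.001]
```

```bash
python3 -m jog '[[0.5,0,0,0,0,0,0],[1,0,0,0,0,0,0],[1.5,0,0,0,0,0,0],[1.9,0,0,0,0,0,0],[2.2,0,0,0,0,0,0]]'; python3 at.py;  python3 -m jog '[[0.2,0,0,0,0,0,0],[0.4,0,0,0,0,0,0],[0.6,0,0,0,0,0,0],[0.6,0,0,0,0,0,0],[0.6,0,0,0,0,0,0]]'; python3 at.py
```

```text
time: 10.7
tool_pos: [0.4972, -0.1309, 0.0897]
ee_rot: [0.993, 0.116, 0.0, 0.0]
ft_force: [-0.8, -0.3, 0.4]
width: 0.0002
grip_force: 0.8
TCP in case mm [-99.7 -74.8  89.7] F [-0.8 -0.3  0.4] w 0.0002 toolx [0.973 0.229 0.   ]
time: 11.32
tool_pos: [0.499, -0.1304, 0.0896]
ee_rot: [0.993, 0.115, -0.004, -0.0]
ft_force: [-23.4, -3.4, 17.1]
width: 0.0006
grip_force: 11.8
TCP in case mm [-97.8 -74.8  89.6] F [-23.4  -3.4  17.1] w 0.0006 toolx [ 0.973  0.229 -0.008]
```

Both catches have stopped at the same place. I'll retreat and check.

```bash
python3 -m jog '[[-2.5,0,0,0,0,0,0],[-5,0,-3,0,0,0,0],[-6,0,-7,0,0,0,0],[-6,0,-11,0,0,0,0],[-6,2,-15,0,0,0,0]]'; python3 at.py; python3 - <<'E'
from h import *
P=np.load("P.npy");P[4:]=.028;overlay("side",P,grab_frame("side"),(220,130,380,280),3.5,"pics/p3.png")
for c in("side",):
    for n in NAMES[5:]:
        r=spotter.pinpoint(n,c)[0];print(n,np.array(r["location"])*[560,420])
E
```

```text
time: 11.95
tool_pos: [0.4491, -0.1623, 0.2413]
ee_rot: [0.993, 0.116, 0.001, 0.0]
ft_force: [0.8, -0.6, 0.7]
width: 0.0006
grip_force: 0.0
TCP in case mm [-153.7  -94.4  241.3] F [ 0.8 -0.6  0.7] w 0.0006 toolx [0.973 0.231 0.001]
tape_measure [276.696 285.306]
copper_can [325.192 183.918]
pliers [368.2   234.906]
```

View pics/p3.png

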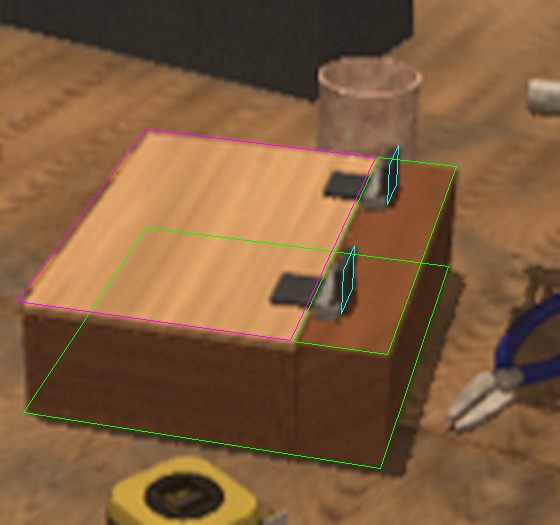

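The lid is flat, and both catch plates reach over it, at crop (295,290) and (345,185). The tabs are at their modelled home positions, and the tape measure, can and pliers haven't moved.

```bash
python3 -c "from rig import bot; print(bot.job_done())"
```

```text
the job is handed in; nothing more can be done
None
```

The job is handed in after about 12 s of the 53 s: the lid is fully shut, both catches were then pushed to their stops over it, and the tape measure, can and pliers are where they were.

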